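Square up sample panels on the register board and set them on the mounting card

TASK

Put the sanding block from the register board flat in the steel tool tray. Then deal with the wooden panels in the crate (two or three, not the short offcut) one at a time, longest first: lay each on the register board, slide it fully home into the corner so that it bears squarely on the stops of both sides, let it go, then grip it afresh and lay it flat inside the outline of its own length on the mounting card before fetching the next. Leave the odds and ends in the crate, and do not shift the white tub and lid on the robot's side of the table.

Things in the scene. Friction and masses are not known exactly. Their poses are not given: they have to be found in the camera images.
- register: register board, fixed: a grey board 190 x 130 x 8 mm (along its x, y, z) lying on the table; origin at the centre of its underside, its x along the long side. Three aluminium stops, 10 mm high above the board, stand round one corner (see corner).
- corner (a point): corner point on the board's top face (8 mm above the table), axes as the board's. Stop faces lie in its planes x = 0 and y = 0; the panel lies at +x, +y. End stop (x < 0, 10 mm thick): y = 8 to 42 mm. Side stops (y < 0, 12 mm thick): x = 0 to 24 and 90 to 110 mm, open between for a finger. Board reaches x = 180, y = 110 mm. A panel home has its centre at x = half its length, y = 25 mm.
- crate: shallow open wooden crate, fixed, 290 x 268 mm outside (its x, y), 35 mm high, walls and floor 5 mm; origin at the centre of its underside. It stands to one side of the robot, the card to the other. The panels lie flat on its floor, roughly along its x, side by side, among odds and ends.
- card: brown mounting card, fixed, 190 x 250 x 6 mm (its x, y, z), flat on the table; origin at the centre of its underside. Three black outlines are drawn on it side by side, 80 mm apart, all lengthwise along its x: for the long panel at y = +80 mm, the middle one at y = 0, the short one at y = -80 mm.
- place_A (a point): centre of the outline for the long panel, on the card's top face; axes as the card's. The outline is 150 x 60 mm inside: 5 mm larger than the panel all round.
- place_B (a point): centre of the outline for the middle panel, on the card's top face; axes as the card's. The outline is 130 x 60 mm inside: 5 mm larger than the panel all round.
- place_C (a point): centre of the outline for the short panel, on the card's top face; axes as the card's. The outline is 110 x 60 mm inside: 5 mm larger than the panel all round.
- panel_A: the long sample panel: flat bare pale wood, 140 x 50 x 12 mm (its x, y, z), about 70 g; origin at the centre of its underside as it starts (either face may end up). May be absent.
- panel_B: the middle sample panel: flat bare pale wood, 120 x 50 x 12 mm (its x, y, z), about 60 g; origin at the centre of its underside as it starts (either face may end up). May be absent.
- panel_C: the short sample panel: flat bare pale wood, 100 x 50 x 12 mm (its x, y, z), about 50 g; origin at the centre of its underside as it starts (either face may end up). May be absent.
- block: sanding block, dark wood on cork, 100 x 50 x 32 mm (its x, y, z), about 100 g; origin at the centre of its underside. It starts on the register board.
- tray: open steel tool tray, fixed, 130 x 190 mm outside (its x, y), 25 mm high, walls and floor 4 mm, empty; origin at the centre of its underside.
- offcut: offcut of the same pale wood, 60 x 50 x 12 mm, in the crate: not a panel
- puck: grey plastic disc, 52 mm across, 18 mm high, in the crate
- rubber_block: black rubber block, 60 x 30 x 22 mm, in the crate
- tub: bystander: white plastic tub, 68 mm wide, 85 mm high
- lid: bystander: white tub lid, 84 mm wide, 12 mm high, flat on the table
Things that resemble listed ones, but are neither listed nor needed, are in the scene too. Several things have the shape of the block; the one meant has the colours described above.

How it is judged:
By the outcome, as a careful person would: the job done as asked, in the order asked, and still so for the second after the job is handed in, with the robot touching nothing.
Of panel_A, panel_B, panel_C only 2 to 3 are there at a start; the rules pass over those that are not, and their reading is None.
At some moment in a run one of panel_A, panel_B, panel_C, block may be knocked a few centimetres aside while the robot is not near it.
Once in a run the grip may slacken for a moment while it holds something.
It also fails if it takes over 210 s, if anything falls off the work surface, if the arm or the gripper's body presses on something with over 40 N, if the wrist force passes 120 N, or if a joint passes its speed limit or range.

ROBOT

A 6-joint arm with a two-finger parallel gripper is mounted at the origin on the work surface. World frame = base frame: x ahead of the robot, y to its left, z up, the work surface at z = 0. Lengths are in m, angles in degrees, forces in N, time in s.
With the tool pointing down it reaches from about 0.325 to 0.85 m from the base axis. Payload 15.5 kg.
Tool frame: the origin (TCP) lies at the very end of the fingers, on their centre line; the grasp point (between the pads) lies arm.grip_depth behind it (arm.grip_depth is the distance from the TCP to the grasp point, in m); z points along the fingers, y is the line along which they close (so a half turn about z gives the same grasp; the last joint's range is limited). The gripper opens to 91 mm and grips with 3 to 60 N. Pads are 32 mm wide; open, the fingers measure 118 mm over their backs; the gripper's body (76 mm by 178 mm) begins 60 mm behind the grasp point.
Start: joints at [60.991, 28.281, 77.091, -0, 74.628, -5.472], TCP at [0.25, 0.573, 0.214] pointing down, gripper open.
Joint ranges: [-166.48, 166.48], [-47.26, 123.95], [12.59, 153.08], [-70.14, 250.14], [6.76, 159.57], [-176.63, 176.63]. Speed limits (degrees/s): [108.29, 108.29, 147.25, 172.46, 172.46, 172.46].

INTERFACE

Orientations are given as a 3x3 rotation matrix whose columns are the frame's x, y, z axes.
In Python, from rig import arm gives the robot as it stands. Calls block until the motion is done:
- arm.move_to(position, orientation): joint-space move of the TCP to a pose.
- arm.move_l(position, orientation=None, feed=0.15): straight line of the TCP; orientation=None keeps the orientation; feed is the mean speed in m/s.
- arm.move_joints(angles): joint-space move.
- arm.grip(opening): finger opening in m; the grip force is fixed at half the most; returns when the fingers have stopped.
- arm.sleep(seconds).
- arm.solve_ik(position, orientation): joint angles nearest the present ones, or None.
- arm.snapshot(name): name is "side" or "top" or "wrist"; returns the picture (420x560x3 uint8, red, green, blue); there is no depth.
- arm.get_calibration(name): a dict with "intrinsics" (3x3 intrinsics, pixels), "cam_to_world" (4x4, takes a point from camera to world coordinates). Camera axes: x right, y down, z forward; pixel columns grow to the right and rows downward; lengths in m; the calibration is good to about 2 mm. The wrist camera is an equidistant fisheye: a pixel r from the principal point sees the ray r / f radians off the axis. A picture is of the moment at which its call begins: read the wrist's pose just before it. get_calibration takes no time and is no camera call; for the wrist camera it gives the pose at the moment of the call.
A pose or a line that the arm cannot do raises arm.Unreachable and nothing moves.
- arm.sign_off(): hands the job in; it is judged then, once.
Readings, each from a call of its own:
- arm.current_t(): time.
- arm.current_joint_positions(): joint angles.
- arm.current_dq(): joint speeds.
- arm.current_tau(): joint torques, N m.
- arm.current_ee_pos(): TCP position.
- arm.current_tool_rot(): TCP orientation.
- arm.current_force(): force on the tool from outside, world axes, zero at the start.
- arm.current_torque(): the same for the moment, N m.
- arm.current_width(): finger opening in m.
- arm.current_grasp_force(): force on a finger pad.
Only numpy, scipy, OpenCV 4.12 (cv2) and the standard library are available. Lean on these libraries where they do the work, as an engineer would, in place of code of your own. Each camera call takes 0.05 s, during which the arm holds its last target. There are 200 camera calls.

## Working session

There is one attempt and no reset: what is moved stays moved. The work goes in short steps, each a Python script; the robot and the scene stay as the last script left them, time stands still between calls to the robot, and variables do not carry over. Pictures are saved under pics/ and viewed, at most 14 in all, crops included, and the job is handed in when it is done.

```bash
ls; mkdir -p pics
python3 - <<'E'
from rig import arm
import cv2,numpy as np
for n in ("top","side"):
    im=arm.snapshot(n); cv2.imwrite(f"pics/{n}0.png",cv2.cvtColor(im,cv2.COLOR_RGB2BGR))
    c=arm.get_calibration(n); print(n,np.round(c["intrinsics"],1).tolist(),np.round(c["cam_to_world"],3).tolist())
print(arm.grip_depth,arm.current_t(),arm.current_width())
c=arm.get_calibration("wrist");print(np.round(c["intrinsics"],1).tolist(),np.round(c["cam_to_world"],3).tolist(),np.round(arm.current_tool_rot(),3).tolist())
E
```

```text
pics
top [[400.7, 0.0, 274.6], [0.0, 400.7, 202.6], [0.0, 0.0, 1.0]] [[0.018, -0.985, 0.173, 0.321], [-1.0, -0.021, -0.015, 0.015], [0.018, -0.173, -0.985, 1.023], [0.0, 0.0, 0.0, 1.0]]
side [[511.6, 0.0, 277.2], [0.0, 511.6, 210.2], [0.0, 0.0, 1.0]] [[0.934, -0.21, 0.289, 0.088], [-0.357, -0.594, 0.721, -0.984], [0.021, -0.777, -0.63, 0.911], [0.0, 0.0, 0.0, 1.0]]
0.0188 0.1 0.0912364588696631
[[325.2, 0.0, 276.7], [0.0, 325.2, 210.6], [0.0, 0.0, 1.0]] [[0.399, 0.884, 0.243, 0.181], [0.917, -0.384, -0.107, 0.602], [-0.002, 0.266, -0.964, 0.383], [0.0, 0.0, 0.0, 1.0]] [[-0.917, 0.399, -0.001], [0.399, 0.917, -0.001], [0.0, -0.001, -1.0]]
```

View pics/top0.png

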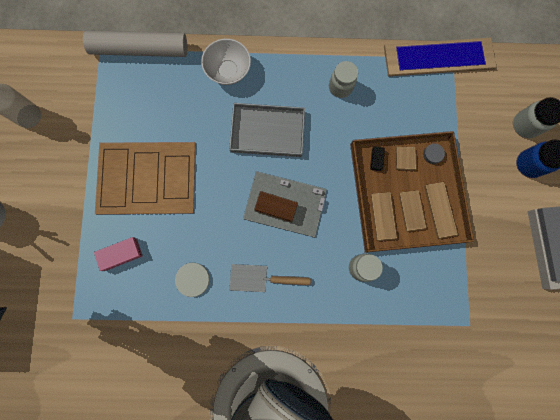

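View pics/side0.png

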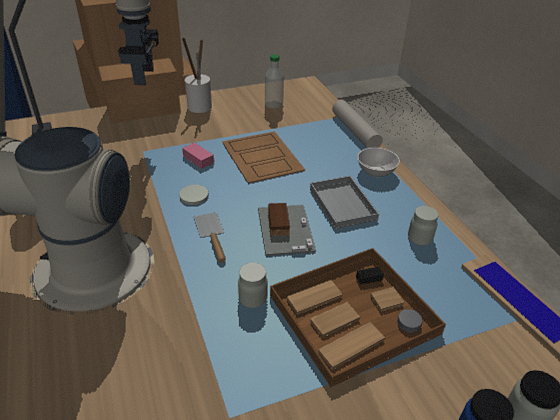

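The top view shows the block on the register at (276,206), with the stops at (285,183), (318,190) and (322,205), and the tray at (268,130). The card is at (146,178) with the long outline on the left. The crate holds three panels at (383,216), (413,211) and (441,210), and the last looks longest. Next I'll take closer wrist views.

```bash
cat > h.py <<'E'
from rig import arm
import cv2,numpy as np
def R(a):  # tool down, tool x axis at world angle a (deg); closing axis y = a-90
    c,s=np.cos(np.radians(a)),np.sin(np.radians(a)); return np.array([[c,s,0],[s,-c,0],[0,0,-1.]])
def snap(n,f=None):
    C=arm.get_calibration(n); im=arm.snapshot(n)
    if f: cv2.imwrite(f"pics/{f}.png",cv2.cvtColor(im,cv2.COLOR_RGB2BGR))
    return im,C
def ray(n,C,uv,z):
    K=C["intrinsics"];M=C["cam_to_world"];uv=np.atleast_2d(uv).astype(float)
    x=(uv-[K[0,2],K[1,2]])/[K[0,0],K[1,1]]
    if n=="wrist":
        r=np.linalg.norm(x,axis=1)+1e-12; d=np.c_[x*(np.sin(r)/r)[:,None],np.cos(r)]
    else: d=np.c_[x,np.ones(len(x))]
    d=d@M[:3,:3].T; o=M[:3,3]
    return (o+d*((z-o[2])/d[:,2])[:,None])[:,:2]
def rect(pts):  # world contour mm-> centre, long, short, angle of long axis (deg, -90..90)
    (c,s,a)=cv2.minAreaRect((np.array(pts)*1000).astype(np.float32))
    if s[0]<s[1]: s=s[::-1];a+=90
    return np.array(c)/1000,s,(a+90)%180-90
def blobs(n,im,C,lo,hi,z,amin=150,roi=None):
    hsv=cv2.cvtColor(im,cv2.COLOR_RGB2HSV); m=cv2.inRange(hsv,np.array(lo),np.array(hi))
    m=cv2.morphologyEx(m,cv2.MORPH_OPEN,np.ones((3,3)))
    out=[]
    for k in cv2.findContours(m,cv2.RETR_EXTERNAL,cv2.CHAIN_APPROX_NONE)[0]:
        if cv2.contourArea(k)<amin: continue
        uv=k[:,0]; out.append((uv.mean(0).round().astype(int).tolist(),)+rect(ray(n,C,uv,z)))
    return out
def show(bl):
    for b in bl: print(b[0],np.round(b[1],4),np.round(b[2],1),round(b[3],1))
E
python3 - <<'E'
from h import *
im=cv2.cvtColor(cv2.imread("pics/top0.png"),cv2.COLOR_BGR2RGB);C=arm.get_calibration("top")
for nm,uv,z in [("reg",(286,204),.008),("tray",(268,130),.02),("card",(146,178),.006),("crate",(412,192),.02),("block",(276,206),.04),("pA",(441,210),.017),("pm",(413,211),.017),("p",(383,216),.017),("tub",(368,268),.085),("lid",(192,280),.012)]:
    print(nm,ray("top",C,uv,z)[0].round(3))
hsv=cv2.cvtColor(im,cv2.COLOR_RGB2HSV)
for uv in [(441,210),(413,211),(383,216),(398,180),(276,203),(260,225),(130,205),(405,156)]: print(uv,hsv[uv[1],uv[0]])
# look
t0=arm.current_t()
for nm,uv in [("card",(146,178)),("reg",(286,204)),("crate",(412,192))]:
    p=ray("top",C,uv,.01)[0]
    if nm=="crate":p=p+[-.03,0]
    arm.move_to([p[0],p[1],.20],R(180)); arm.sleep(.2)
    snap("wrist","w_"+nm); np.savez(f"pics/{nm}.npz",**arm.get_calibration("wrist"))
print(arm.current_t()-t0,arm.current_t(),arm.current_joint_positions())
E
```

```text
reg [ 0.496 -0.03 ]
tray [0.69 0.02]
card [0.557 0.334]
crate [ 0.532 -0.353]
block [ 0.485 -0.004]
pA [ 0.488 -0.427]
pm [ 0.483 -0.355]
p [ 0.469 -0.277]
tub [ 0.336 -0.219]
lid [0.3 0.2]
(441, 210) [ 16 112 146]
(413, 211) [ 16 114 141]
(383, 216) [ 17 111 135]
(398, 180) [ 14 144 110]
(276, 203) [ 14 196  74]
(260, 225) [101  80 160]
(130, 205) [ 16 129 134]
(405, 156) [ 18 120 134]
4.8167 4.9167 [-4.07297119e+01  2.84338724e+01  7.91656017e+01  3.32585877e-03
  7.23987333e+01 -1.30802316e+02]
```

```bash
python3 -c "
import cv2,numpy as np
a=cv2.imread('pics/w_card.png');b=cv2.imread('pics/w_reg.png')
cv2.imwrite('pics/two.png',cv2.resize(np.hstack([a,b]),(800,300),interpolation=cv2.INTER_AREA))"
```

```text
(no output)
```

View pics/w_reg.png

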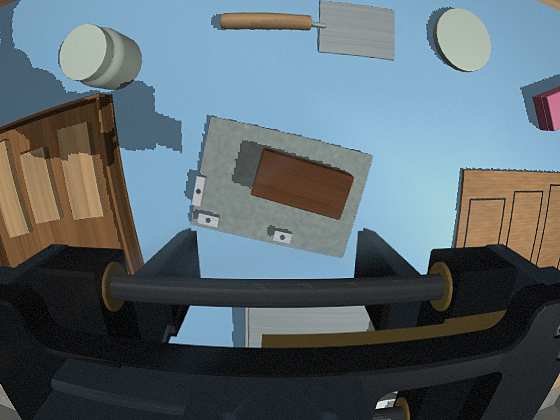

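View pics/w_crate.png

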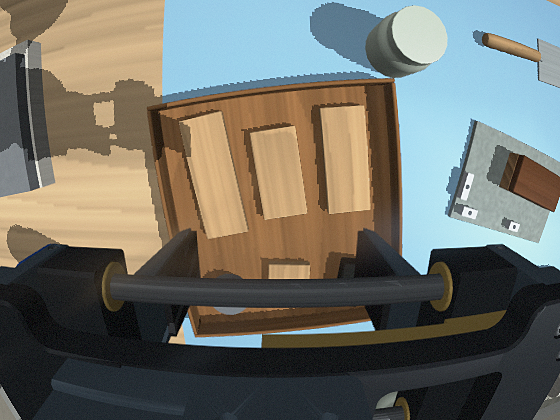

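View pics/w_card.png

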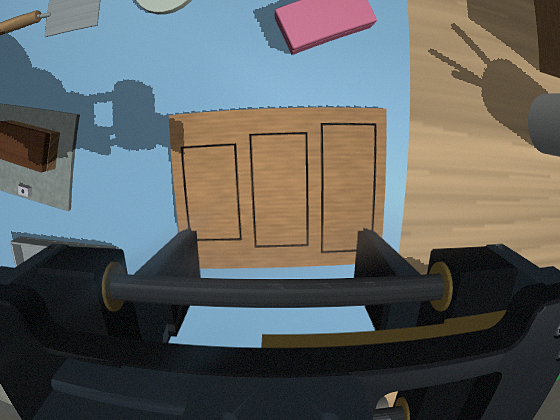

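The register view shows the stops at (200,190), (207,220) and (283,237), with the board's corners near (209,115), (372,155), (345,257) and (188,222). The crate view shows the panels at (212,175), (278,172) and (344,160), tub at (405,40). The card view shows the outlines at (211,192), (279,190) and (348,188), the last partly hidden by a finger. Now I'll fit frames to these.

Run:
```python
from h import *
def load(nm):
    return cv2.cvtColor(cv2.imread(f"pics/w_{nm}.png"),cv2.COLOR_BGR2RGB),dict(np.load(f"pics/{nm}.npz"))
im,C=load("reg"); hsv=cv2.cvtColor(im,cv2.COLOR_RGB2HSV)
for uv in [(200,185),(230,200),(300,180),(240,170),(150,180),(285,240),(340,235)]: print(uv,hsv[uv[1],uv[0]],end=' ')
print("\nstops");h2=im.copy();h2[:, :160]=0;h2[:100]=0;h2[260:]=0
show(blobs("wrist",h2,C,(0,0,185),(180,30,255),.018,40))
print("board");show(blobs("wrist",h2,C,(0,0,60),(180,50,255),.008,2000))
print("hand corners",ray("wrist",C,[(209,115),(372,155),(345,257),(188,222)],.008).round(4).tolist())
print("block");show(blobs("wrist",h2,C,(0,100,20),(22,255,140),.040,1000))
im,C=load("crate");im[250:]=0;im[:90]=0;im[:,:150]=0;im[:,400:]=0
print("panels");show(blobs("wrist",im,C,(12,60,125),(22,135,255),.017,800))
# card again from further on
arm.move_to([.63,.334,.20],R(180)); arm.sleep(.2)
im,C=snap("wrist","w_card2")
print("card")
g=im.copy();hsv=cv2.cvtColor(im,cv2.COLOR_RGB2HSV)
show(blobs("wrist",im,C,(8,80,85),(25,255,255),.006,1500))
m=cv2.inRange(hsv,(8,80,85),(25,255,255))
cs,hi=cv2.findContours(m,cv2.RETR_CCOMP,cv2.CHAIN_APPROX_NONE)
for k in cs:
    if cv2.contourArea(k)>2500 and cv2.contourArea(k)<9000:
        c,s,a=rect(ray("wrist",C,k[:,0],.006));print(k[:,0].mean(0).round(),c.round(4),np.round(s,1),round(a,1))
im,C=snap("top")
t=im.copy();t[:95]=0;t[165:]=0;t[:,:215]=0;t[:,320:]=0
print("tray");show(blobs("top",t,C,(0,0,20),(180,60,255),.025,1000))
```

```text
(200, 185) [118  16 191] (230, 200) [ 87  16 140] (300, 180) [ 11 140  91] (240, 170) [69 22 80] (150, 180) [103  97 203] (285, 240) [110  17 184] (340, 235) [ 93  23 136] 
stops
[196, 199] [ 0.5047 -0.1212] [11.9  8.3] -3.6
[199, 182] [ 0.4857 -0.1168] [12.7  8.4] -17.1
board
[278, 187] [ 0.4958 -0.0283] [191.6 129.5] 76.9
hand corners [[0.4106, -0.1057], [0.4547, 0.0788], [0.5798, 0.0538], [0.5352, -0.1363]]
block
[300, 183] [ 0.4835 -0.0033] [98.5 51.2] 73.8
panels
[279, 172] [ 0.485  -0.3543] [99.7 50.5] 8.9
[214, 175] [ 0.4886 -0.427 ] [140.6  51.8] 11.0
[346, 158] [ 0.469  -0.2796] [120.   50.3] 6.1
card
[279, 127] [0.5584 0.3354] [249.  189.1] -88.1
[474, 142] [0.5437 0.6448] [395.6 320.1] 1.1
[209. 129.] [0.5611 0.2558] [110.6  60.4] 1.9
[279. 126.] [0.5583 0.3355] [130.1  60.5] 1.8
[349. 125.] [0.5559 0.4154] [150.1  60.4] 1.9
[209. 129.] [0.561  0.2553] [116.8  68. ] 2.1
[279. 126.] [0.5585 0.3355] [137.  67.] 1.9
[349. 125.] [0.5557 0.4153] [156.8  67.2] 1.8
tray
[267, 129] [0.6907 0.0224] [191.4 137.4] 87.3
```

```bash
cat >> h.py <<'E'
BC=np.array([.4958,-.0283]);BA=76.9
def fr(c,a,p): a=np.radians(a);return np.array(c)+np.array([[np.cos(a),-np.sin(a)],[np.sin(a),np.cos(a)]])@np.array(p)
CORNER=fr(BC,BA,(-.085,-.045))
TRAY=((.6907,.0224),87.3); CARD=1.9
PL={"A":(.5558,.4154),"B":(.5583,.3355),"C":(.5611,.2556)}
LEN={"A":.14,"B":.12,"C":.10}
def best(xy,a,z=.1):
    o=[]
    for d in (0,180,-180):
        q=arm.solve_ik([xy[0],xy[1],z],R(a+d))
        if q is not None: o.append((abs(q[5]),a+d))
    return min(o)[1]
def hover(xy,a,z): 
    p=arm.current_ee_pos()
    if p[2]<z-.005: arm.move_l([p[0],p[1],z],feed=.25)
    arm.move_to([xy[0],xy[1],z],R(a))
def lower(z,fmax=4.):   # guarded descent, stops on upward force
    p=np.array(arm.current_ee_pos()); arm.move_l([p[0],p[1],z+.010],feed=.2); arm.sleep(.15)
    f0=arm.current_force()[2]
    for zz in np.arange(z+.008,z-.0001,-.002):
        arm.move_l([p[0],p[1],zz],feed=.04)
        if abs(arm.current_force()[2]-f0)>fmax: break
    return arm.current_ee_pos()[2]
def pick(xy,a,z,opening,up):
    arm.grip(opening); hover(xy,a,up); zl=lower(z); arm.grip(0.)
    w=arm.current_width(); p=arm.current_ee_pos(); arm.move_l([p[0],p[1],up],feed=.2)
    print("pick z",round(zl,4),"w",round(w,4),round(arm.current_width(),4),"F",round(arm.current_grasp_force(),1))
    return w
def st(): print("t",round(arm.current_t(),1),"w",round(arm.current_width(),4),"gf",round(arm.current_grasp_force(),1),"F",np.round(arm.current_force(),1))
E
python3 - <<'E'
from h import *
a=best((.4835,-.0033),73.8);print(a)
pick((.4835,-.0033),a,.011,.070,.13)
a=best(TRAY[0],TRAY[1]);hover(TRAY[0],a,.13);st()
print(lower(.008)); st(); arm.grip(.066)
p=arm.current_ee_pos(); arm.move_l([p[0],p[1],.13],feed=.25)
# look at crate and clear of top view
arm.move_to([.56,-.353,.20],R(180)); arm.sleep(.2)
im,C=snap("wrist","w_crate2");im[260:]=0;im[:,:100]=0;im[:,430:]=0
show(blobs("wrist",im,C,(12,60,125),(22,135,255),.017,800))
snap("top","top1");st()
E
```

```text
73.8
pick z 0.0109 w 0.0497 0.05 F 30.0
t 13.8 w 0.0496 gf 30.0 F [-0.2  0.2 -1.5]
0.00782099947456772
t 15.9 w 0.0495 gf 30.0 F [-0.7 -0.1 -1.2]
[294, 242] [ 0.6182 -0.3341] [65.8 47.3] 89.8
[131, 185] [ 0.5483 -0.5248] [185.4  97.2] -6.6
[276, 123] [ 0.4853 -0.354 ] [100.7  50.4] 8.8
[210, 128] [ 0.4888 -0.427 ] [140.5  51.8] 11.3
[344, 110] [ 0.4693 -0.2794] [120.   50.2] 6.2
[125, 41] [ 0.3762 -0.5241] [121.7  82. ] 2.8
t 19.2 w 0.066 gf 0.0 F [-0.1 -0.6 -0.7]
```

View pics/top1.png

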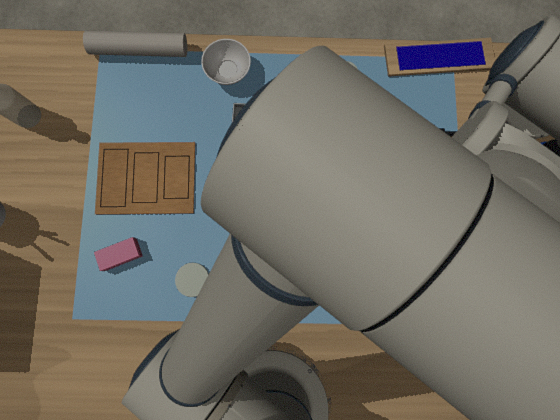

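```bash
cat >> h.py <<'E'
OFF=.008
def bx(d): a=np.radians(BA+d);return np.array([np.cos(a),np.sin(a)])
def push(dirn,fmax,dmax,step=.001,feed=.03):
    """move along board direction until the reaction exceeds fmax; returns travel, force"""
    p=np.array(arm.current_ee_pos()); arm.sleep(.15); f0=np.array(arm.current_force())[:2]; f=0
    for i in range(1,int(dmax/step)+1):
        q=p[:2]+dirn*step*i; arm.move_l([q[0],q[1],p[2]],feed=feed)
        f=-(np.array(arm.current_force())[:2]-f0)@dirn
        if f>fmax: break
    return i*step,round(f,1)
def toC(): # TCP in corner frame, mm
    d=np.array(arm.current_ee_pos())[:2]-CORNER; return np.round([d@bx(0)*1e3,d@bx(90)*1e3],1)
def C_(x,y): return fr(CORNER,BA,(x,y))
def side(a): return 1. if np.cos(np.radians(a-BA))>0 else -1.
def tx(a): return np.array([np.cos(np.radians(a)),np.sin(np.radians(a))])
def off(L): return .008 if L>.13 else 0.
def fetch(c,ang,L):
    tgt=C_(L/2-off(L)+.012,.035); ar=best(tgt,BA); s=side(ar)
    ap=best(c,ang); return pick(np.array(c)-s*off(L)*tx(ap),ap,.007,.063,.12),tgt,ar
def nudge(L):
    a=best(C_(.057,.075),BA)
    hover(C_(.057,.078),a,.06); lower(.011); r=push(bx(-90),4,.03); print("nudge y",r,toC())
    q=np.array(arm.current_ee_pos()); b=q[:2]+.006*bx(90); arm.move_l([b[0],b[1],q[2]]); 
    hover(C_(L+.032,.025),a,.05); lower(.011); r=push(bx(180),4,.04); print("nudge x",r,toC())
    q=np.array(arm.current_ee_pos()); b=q[:2]+.006*bx(0); arm.move_l([b[0],b[1],q[2]]); arm.move_l([b[0],b[1],.06],feed=.2)
def look(f,L):
    """wrist view of the register: panel pose in the corner frame"""
    xy=C_(L/2,.025)+[.075,0]; arm.move_to([xy[0],xy[1],.16],R(180)); arm.sleep(.2)
    im,C=snap("wrist",f)
    for b in blobs("wrist",im,C,(10,50,115),(24,140,255),.020,1500):
        d=b[1]-CORNER; print("seen",b[0],np.round([d@bx(0)*1e3,d@bx(90)*1e3],1),np.round(b[2],1),"ang",round(b[3],1))
E
python3 - <<'E'
from h import *
L=.14
w,t,a=fetch((.4888,-.427),11.2,L)
hover(t,a,.12);st();print(lower(.010));st()
print("y",push(bx(-90),8,.016),toC()); print("x",push(bx(180),8,.022),toC()); st()
arm.grip(.062); p=arm.current_ee_pos(); arm.move_l([p[0],p[1],.06],feed=.2); arm.grip(0.)
nudge(L); look("w_r1",L); st()
E
```

```text
pick z 0.0069 w 0.0496 0.0494 F 30.0
t 26.6 w 0.0496 gf 30.0 F [-0.2 -1.1 -0.3]
0.010017256037235005
t 28.6 w 0.0495 gf 30.0 F [-0.3  0.4  1.6]
y (0.011, np.float64(9.5)) [73.3 24.7]
x (0.01, np.float64(14.6)) [64.3 24.7]
t 34.2 w 0.0494 gf 30.0 F [ 0.6 15.4  4.1]
nudge y (0.021, np.float64(4.5)) [56.9 59.2]
nudge x (0.014, np.float64(14.8)) [159.5  25.5]
seen [524, 179] [391.3  53.1] [180.8 146.8] ang 1.8
seen [279, 125] [71.6 24.7] [139.4  49.6] ang 76.7
t 52.6 w 0.0008 gf 0.0 F [-0.5  0.3  0.7]
```

View pics/w_r1.png

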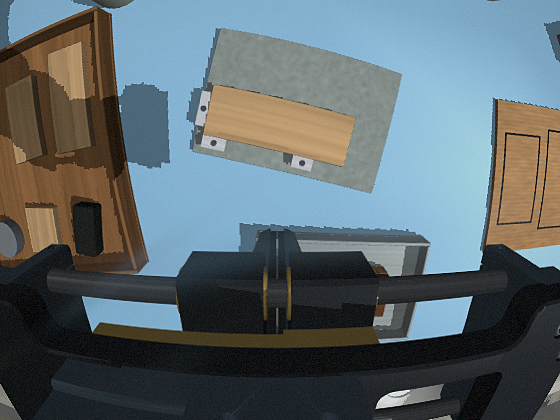

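Panel A is home at (279,125), bearing on the end stop and both side stops, and there is room left in the time budget. Next I'll regrip it and lay it on the card.

```bash
cat >> h.py <<'E'
CORNER=CORNER+.0018*bx(0)
def final(k):
    L=LEN[k]; x=L/2-off(L); g=C_(x,.025); a=best(g,BA)
    pick(g,a,.010,.063,.09); s=side(a)
    ac=best(PL[k],CARD); t=np.array(PL[k])-s*off(L)*tx(ac)
    hover(t,ac,.09); st(); print("lay z",lower(.0082)); arm.grip(.062)
    p=arm.current_ee_pos(); arm.move_l([p[0],p[1],.09],feed=.25)
def lookcard(f=None):
    arm.move_to([.63,.334,.20],R(180)); arm.sleep(.2)
    im,C=snap("wrist",f); return im,C
def lookcrate():
    arm.move_to([.56,-.353,.20],R(180)); arm.sleep(.2)
    im,C=snap("wrist","w_crate_l");im[235:]=0;im[:,:150]=0;im[:,400:]=0
    bl=[b for b in blobs("wrist",im,C,(12,60,125),(22,135,255),.017,800) if 35<b[2][1]<60]; show(bl); return bl
E
sed -i 's/C_(.057,.078)/C_(.057,.068)/; s/C_(L+.032,.025)/C_(L+.026,.025)/; s/tgt=C_(L\/2-off(L)+.012,.035)/tgt=C_(L\/2-off(L)+.008,.032)/' h.py
python3 - <<'E'
from h import *
final("A"); st(); lookcard("w_cA"); lookcrate(); st()
E
```

```text
pick z 0.0099 w 0.0496 0.0497 F 30.0
t 59.8 w 0.0498 gf 30.0 F [ 0.4 -0.3 -0.9]
lay z 0.00809758221209858
t 62.5 w 0.0619 gf 0.0 F [ 0.7 -0.5 -1.2]
[276, 123] [ 0.4855 -0.3541] [100.9  50.3] 8.6
[344, 110] [ 0.4694 -0.2794] [120.   50.3] 6.2
t 66.2 w 0.0618 gf 0.0 F [-0.7 -1.   0. ]
```

View pics/w_cA.png

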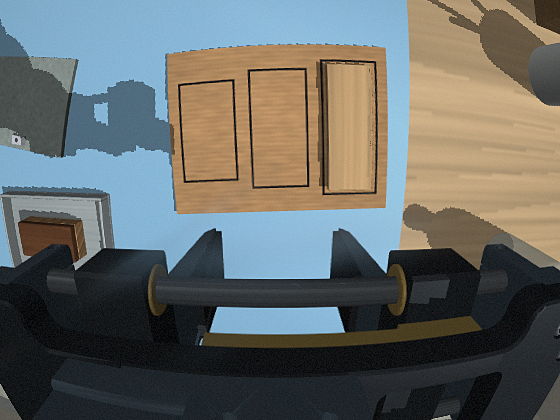

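Panel A lies inside its outline at (349,128), and the block lies flat in the tray at (50,238). Panel B is next.

```bash
cat >> h.py <<'E'
def register(c,ang,L,f):
    w,t,a=fetch(c,ang,L)
    hover(t,a,.09);st();print(lower(.010),arm.current_width())
    print("y",push(bx(-90),8,.016),toC()); print("x",push(bx(180),8,.022),toC())
    arm.grip(.062); p=arm.current_ee_pos(); arm.move_l([p[0],p[1],.06],feed=.2); arm.grip(0.)
    nudge(L); look(f,L); st()
E
python3 - <<'E'
from h import *
register((.4694,-.2794),6.2,.12,"w_r2")
E
```

```text
pick z 0.0069 w 0.0495 0.0497 F 30.0
t 73.1 w 0.0497 gf 30.0 F [ 0.4 -1.3 -1. ]
0.01002842417218677 0.049492169367873824
y (0.009000000000000001, np.float64(9.1)) [67.4 24.6]
x (0.008, np.float64(15.3)) [60.4 24.7]
nudge y (0.011, np.float64(4.3)) [57.  59.2]
nudge x (0.009000000000000001, np.float64(4.9)) [137.9  25.4]
seen [526, 180] [385.7  52.3] [180.8 139.7] ang 1.9
seen [277, 124] [59.7 24.8] [119.3  49.9] ang 76.8
t 94.1 w 0.0003 gf 0.0 F [-0.8  0.6 -0. ]
```

View pics/w_r2.png

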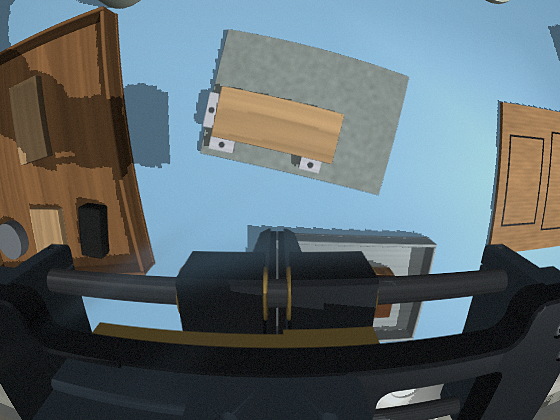

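Panel B is home at (277,124), touching the end stop and both side stops. I'll lay it, re-measure the crate, and fetch panel C.

```bash
python3 - <<'E'
from h import *
final("B"); lookcard("w_cB"); bl=lookcrate(); st()
c=[b for b in bl if abs(b[2][0]-100)<6]
if len(c)==1: register(c[0][1],c[0][3],.10,"w_r3")
E
python3 -c "
import cv2,numpy as np
cv2.imwrite('pics/bc.png',cv2.resize(np.hstack([cv2.imread('pics/w_cB.png')[20:240,150:430],cv2.imread('pics/w_r3.png')[20:240,150:430]]),(800,314)))"
```

```text
pick z 0.0099 w 0.0497 0.0497 F 30.0
t 101.0 w 0.05 gf 30.0 F [-0.4 -0.1 -0.7]
lay z 0.008109585059617043
[276, 123] [ 0.4853 -0.3541] [100.5  50.5] 8.8
t 107.4 w 0.0621 gf 0.0 F [-0.3  0.2 -0.1]
pick z 0.0069 w 0.0496 0.0497 F 30.0
t 114.4 w 0.0498 gf 30.0 F [ 0.5 -0.2 -0.2]
0.009990648022294341 0.04949760258122169
y (0.009000000000000001, np.float64(10.4)) [57.4 24.7]
x (0.008, np.float64(14.9)) [50.5 24.7]
nudge y (0.011, np.float64(5.2)) [57.2 59.2]
nudge x (0.01, np.float64(15.0)) [117.7  25.2]
seen [530, 182] [381.   51.1] [180.7 131.1] ang 1.9
seen [277, 124] [49.8 24.8] [99.4 49.7] ang 76.7
t 135.6 w 0.0008 gf 0.0 F [ 0.7 -0.1  0.4]
```

View pics/bc.png

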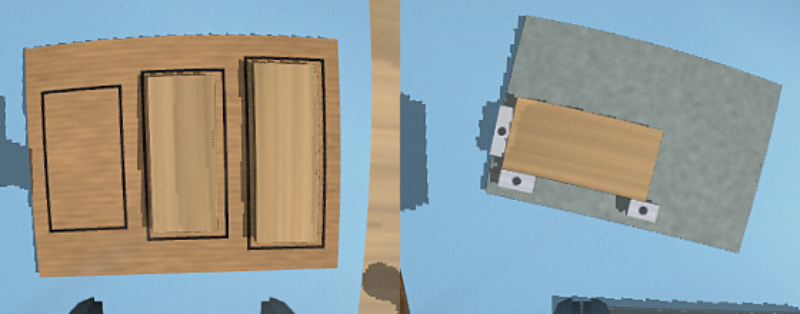

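Panels A and B lie inside their outlines, and C is home against both sides' stops. Last I'll lay C and check everything.

Run:
```python
from h import *
final("C"); im,C=lookcard("w_cC")
# panel tops are paler/brighter than the card: report rectangles at top height
hsv=cv2.cvtColor(im,cv2.COLOR_RGB2HSV)
for uv in [(349,125),(279,126),(209,129),(243,130)]: print(hsv[uv[1],uv[0]],end=' ')
arm.move_joints([60.991,28.281,77.091,0,74.628,-5.472]); arm.sleep(.2)
t,_=snap("top"); s,_=snap("side"); st()
B=cv2.COLOR_RGB2BGR
cv2.imwrite("pics/fin.png",cv2.resize(np.vstack([np.hstack([cv2.cvtColor(im,B)[20:240,150:430],cv2.cvtColor(t,B)[90:310,80:360]]),np.hstack([cv2.cvtColor(s,B)[120:340,170:450],cv2.cvtColor(t,B)[90:310,240:520]])]),(760,597)))
```

```text
pick z 0.0099 w 0.0494 0.0496 F 30.0
t 142.3 w 0.0498 gf 30.0 F [ 0.1 -0.3 -0.2]
lay z 0.008125019096454935
[ 17 104 199] [ 17 105 179] [ 16 103 181] [ 15 114 194] t 147.9 w 0.062 gf 0.0 F [-0.7 -0.2 -0.5]
```

View pics/fin.png

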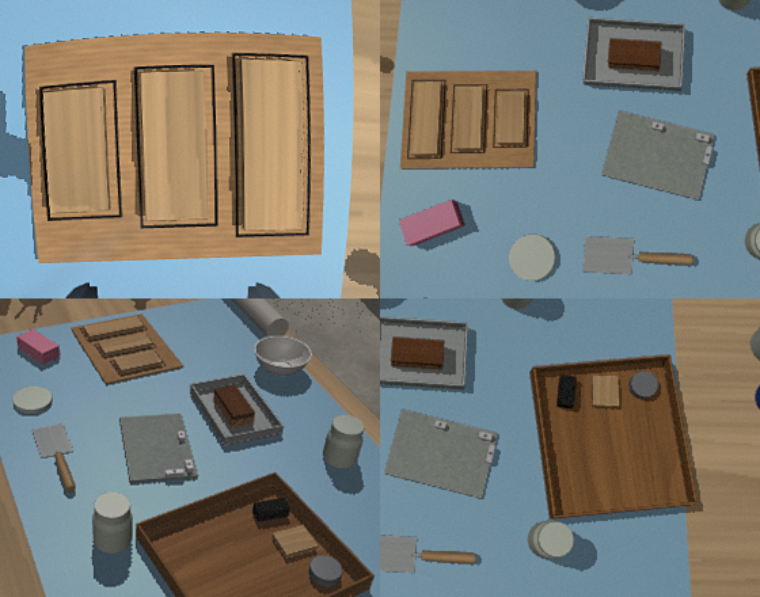

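All three panels sit inside their outlines, the block is flat in the tray, and the crate oddments, tub and lid have not moved.

```bash
python3 -c "
from rig import arm
print(arm.sign_off())"
```

```text
the job is handed in; nothing more can be done
None
```

I handed the job in at about 148 s of the 210 s limit: the sanding block is flat in the tray, and panels A, B and C were each seated home on the register, let go and regripped, then laid inside their own outlines, longest first, as the final camera views show.

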